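Lock the T-bolt into the differential housing

ROBOT

A 7-joint arm with a two-finger parallel gripper is mounted at the origin on the work surface. World frame = base frame: x ahead of the robot, y to its left, z up, the work surface at z = 0. Lengths are in m, angles in rad, forces in N, time in s.
With the tool pointing down it reaches from about 0.425 to 0.925 m from the base axis. Payload 6.8 kg.
Tool frame: the origin (TCP) lies on the centre line of the jaws, within the pads' length; the fingertips stand 19 mm ahead of it and the grasp point (between the pads) is the TCP; z points along the fingers, y is the line along which they close (so a half turn about z gives the same grasp; the last joint's range is limited). The gripper opens to 85 mm and grips with 20 to 120 N. Pads are 22 mm wide; open, the fingers measure 114 mm over their backs; the gripper's body (76 mm by 85 mm) begins 54 mm behind the grasp point. The pads swing forward as they close: fully open they stand 13 mm farther back than shut.
Start: joints at [-1.255, 0.477, 0.022, 1.555, -0.011, 1.109, -0.083], TCP at [0.278, 0.615, 0.25] pointing down, gripper open.
Joint ranges: [-2.96, 2.96], [-0.34, 2.1], [-1.41, 1.46], [0.24, 2.44], [-1.37, 4.51], [0.17, 1.92], [-2.96, 2.96]. Speed limits (rad/s): [2.39, 2.39, 3.14, 3.14, 3.14, 3.14, 3.14].

INTERFACE

Orientations are given as a rotation vector (axis times angle).
In Python, from bench import r gives the robot as it stands. The module is installed in compiled form; this text tells all that it offers.
- The arm moves only by the tool arm_command, never from a script. Its argument "rows" is a list of rows, each an object of numbers: "fingers": the opening, from -1 (shut) to 1 (fully open); "x", "y", "z": the shift along the tool's x, y, z in m; "ax", "ay", "az": the turn, a rotation vector about the tool's x, y, z in degrees. In form: [{"fingers": .., "x": .., "y": .., "z": .., "ax": .., "ay": .., "az": ..}, ...]. A call has 1 to 10 rows; each row shifts and turns the commanded pose from where the row before left it, along the tool's axes as they then stand; what a row does not reach is not made up. A row lasts 1/12 s, in which the tool goes at most 41.7 mm and 7.16 degrees, less where a joint would pass 70% of its speed; a pose out of reach is approached as far as the arm can. A call is refused whole if a number of a shift passes 0.0417 or a number of a turn 7.16, either way. A call with a gripper value outside its range is refused whole. The fingers move at their own pace and stop on an object; "grip_force" is the grip in N (left out, the last holds). Time passes only in rows, so rows that do not move let the fingers close. It gives the time, the measured TCP pose, the force, the opening and the grip force at its end, in the units of the state.
- r.get_obs(): the state, without advancing time (a new reading comes with each control period).
- r.grab_frame(name): name is "side" or "top"; returns a dict with "frame" (384x512x3 uint8, red, green, blue), "depth" (384x512 float32, m along the optical axis (not along the pixel's ray), 0 where there is no reading), "K" (3x3 intrinsics, pixels), "world_from_camera" (4x4, takes a point from camera to world coordinates). Camera axes: x right, y down, z forward; pixel columns grow to the right and rows downward; lengths in m; the calibration is good to about 2 mm. A picture is of the moment at which its call begins.
- r.hand_in(): hands the job in; it is judged then, once.
The state is a dict: "clock": time; "joints": joint angles; "qvel": joint speeds; "tau": joint torques, N m; "tcp_pos": TCP position; "orientation": TCP orientation; "contact_force": force on the tool from outside, world axes, zero at the start; "moment": the same for the moment, N m; "grip_width": finger opening in m; "gripper_force": force on a finger pad.
Only numpy, scipy, OpenCV 4.12 (cv2) and the standard library are available. Lean on these libraries where they do the work, as an engineer would, in place of code of your own. Each camera call takes 0.05 s, during which the arm holds its last target. There are 200 camera calls.

TASK

Take the T-bolt from the rack, feel its cross-head down through the slot of the loosely caged plate on top of the differential housing, press it in against the spring, give it a quarter turn and let it spring back up so that it seats locked crosswise under the plate. Never force it: use no more push than the spring needs, and a light touch while searching. Let go of the bolt and leave the other things as they are.

Things in the scene. Friction and masses are not known exactly. Their poses are not given: they have to be found in the camera images.
- tbolt: T-bolt, 0.12 kg, upright in a rack pocket. Steel cross-head 28 mm long (y) x 8 wide (x) x 8 tall; shaft 8 mm thick up to 60 mm; black bar handle 46 long (y, parallel to the cross-head) x 14 wide (x), from 60 to 84 mm. Origin: centre of the head's underside, z up the shaft. Looks the same after a half turn. The rack's other two have a round knob, or only a narrow collar.
- rack: grey plastic block 60 (x) x 200 (y) x 40 mm tall, fixed to the table; origin at the centre of its underside. Three pockets 10.5 x 31.5 mm, 30 mm deep, at y = -70, 0 and 70 mm, long side along y; their floor is 10 mm above the table. Which thing stands in which pocket varies.
- slot (a point): centre of the housing's opening, level with the top of the steel latch plate, 96 mm above the table; housing axes, z up. The plate (50 x 84 x 10 mm) floats, stiffly (14 N to shift): the slot's centre sits up to 4.5 mm from here in x and, separately, in y, never turned. Slot 30.4 mm long (y), 10.4 wide (x), 1.2 mm chamfer. Guide strips beside the plate stand 2 mm higher.
- well (a point): point 25 mm below point slot, same axes, in the well. A spring plunger there starts 11 mm below the plate's top: 3 N at first, 0.7 N more per mm, bottoms 25 mm below the top. The cross-head turns freely with its underside 19 to 24 mm below the plate's top (21 is good, about 10 N). A quarter turn either way locks.
- groove (a point): point 7 mm below point slot, same axes: roof of the cross groove (along x, 12.8 mm wide, 33 long, 3 deep) in the plate's underside, centred on the slot and floating with it. If the turned bolt stands midway between the slot's ends (within 2 mm), the spring (6 N) lifts its head into the groove when let up: underside 15 mm below the plate's top, locked. Off the middle it stays 3 mm lower, unlocked.
- housing: the cast aluminium differential housing, about 130 x 130 mm and 96 mm tall under the latch plate, fixed to the table, with a round output flange to its +y and a tapered pinion nose to its -y side; origin at table height straight below point slot, same axes.
- pin: plain steel pin with a round black knob of 26 mm, 82 mm tall, in another pocket of the rack; not to be disturbed. Origin at its foot.
- stud: plain steel stud with an 18 mm collar and thin top, 74 mm tall, in the remaining pocket; not to be disturbed. Origin at its foot.
- bearing: loose steel bearing ring, 62 mm across, 16 mm tall; leave it. Origin: centre of its underside.
- hammer: hammer lying on the bench beyond the work; leave it.
- screwdriver: screwdriver lying on the bench; leave it.
- wrench: wrench lying on the bench; leave it.
Things that resemble listed ones, but are neither listed nor needed, are in the scene too. What is shaped like the tbolt but purple or yellow is not meant.

How it is judged:
By the outcome, as a careful person would: the job done as asked, in the order asked, and still so for the second after the job is handed in, with the robot touching nothing.
It also fails if it takes over 72 s, if anything falls off the work surface, if the arm or the gripper's body presses on something with over 40 N, if the wrist force passes 120 N, or if a joint passes its speed limit or range.

## Working session

There is one attempt and no reset: what is moved stays moved. The work goes in short steps, Python scripts to look and compute and a tool call to move; the robot and the scene stay as the last step left them, time stands still between calls to the robot, and variables do not carry over. Pictures are saved under pics/ and viewed, at most 10 in all, crops included, and the job is handed in when it is done.

Besides the shell and the picture viewer there is one more tool, called after "Request:" as name([rows], argument=value, ...), one row to a line, values as JSON. arm_command: Moves the arm, as the interface text tells. Its arguments: {"type":"object","properties":{"rows":{"type":"array"},"grip_force":{"type":"number"}},"required":["rows"]}

```bash
mkdir -p pics; cat > h.py <<'E'
import numpy as np, cv2
from bench import r
def grab(n):
    f=r.grab_frame(n); np.savez(f'{n}.npz',**f); return f
def load(n): return dict(np.load(f'{n}.npz'))
def ray(f,u,v,z):
    T=f['world_from_camera']; d=T[:3,:3]@np.linalg.inv(f['K'])@np.array([u,v,1.]); o=T[:3,3]
    return o+d*(z-o[2])/d[2]
def proj(f,p):
    T=np.linalg.inv(f['world_from_camera']); c=f['K']@(T[:3,:3]@np.asarray(p)+T[:3,3]); return c[:2]/c[2]
def cloud(f):
    D=f['depth']; v,u=np.mgrid[:D.shape[0],:D.shape[1]]; K=f['K']
    P=np.stack([(u-K[0,2])/K[0,0]*D,(v-K[1,2])/K[1,1]*D,D],-1); T=f['world_from_camera']
    return P@T[:3,:3].T+T[:3,3]
E
python3 - <<'E'
from h import *
for n in('top','side'):
    f=grab(n); cv2.imwrite(f'pics/{n}0.png',cv2.cvtColor(f['frame'],cv2.COLOR_RGB2BGR)); print(n,f['world_from_camera'].round(3).tolist(),f['K'].round(1).tolist())
o=r.get_obs(); print({k:np.round(v,3).tolist() for k,v in o.items()})
E
```

```text
top [[-0.023, -0.989, 0.143, 0.422], [-1.0, 0.025, 0.014, -0.023], [-0.017, -0.143, -0.99, 0.972], [0.0, 0.0, 0.0, 1.0]] [[400.6, 0.0, 256.0], [0.0, 400.6, 192.7], [0.0, 0.0, 1.0]]
side [[0.98, -0.139, 0.14, 0.411], [-0.197, -0.612, 0.766, -0.761], [-0.021, -0.779, -0.627, 0.698], [0.0, 0.0, 0.0, 1.0]] [[393.7, 0.0, 260.5], [0.0, 393.7, 194.1], [0.0, 0.0, 1.0]]
{'clock': 0.1, 'joints': [-1.255, 0.478, 0.022, 1.556, -0.011, 1.109, -0.083], 'qvel': [-0.0, -0.001, 0.001, -0.002, -0.002, 0.001, 0.001], 'tau': [0.004, -59.776, 1.613, -28.195, 0.013, 0.005, 0.0], 'tcp_pos': [0.277, 0.615, 0.249], 'orientation': [-0.661, -3.071, 0.003], 'contact_force': [0.381, 0.361, 0.289], 'moment': [-0.011, -0.004, -0.008], 'gripper_force': 0.0, 'grip_width': 0.086}
```

View pics/top0.png

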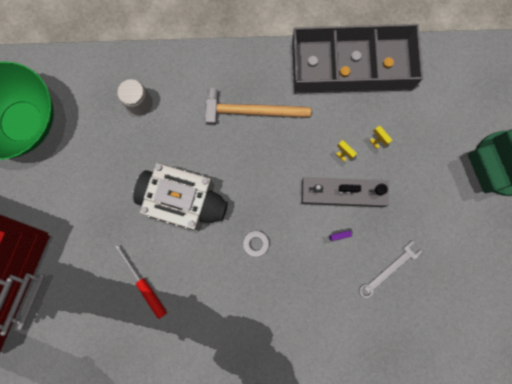

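View pics/side0.png

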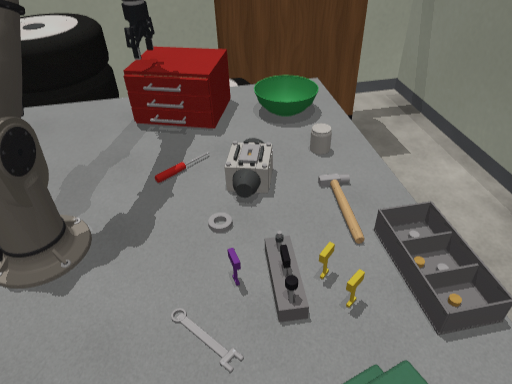

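Top view: the rack is at (345,192). Its candidates are the stud at (318,188), the black bar handle at (349,188) and the round knob at (381,188). The yellow T shapes at (346,150) and (381,137) and the purple one at (340,235) are decoys. The bar in the middle pocket fits the description. The housing is at (178,197), with its slot near (176,195). I'll check this in an enlarged crop.

```bash
python3 - <<'E'
from h import *
f=load('top'); g=load('side')
b=lambda im:cv2.cvtColor(im,cv2.COLOR_RGB2BGR)
def crop(im,x,y,w,h): return cv2.resize(b(im[y:y+h,x:x+w]),(400,300),interpolation=cv2.INTER_CUBIC)
A=np.hstack([crop(f['frame'],300,155,92,69),crop(f['frame'],136,160,84,63)])
B=np.hstack([crop(g['frame'],250,225,80,100)[:,:],crop(g['frame'],215,130,72,54)])
cv2.imwrite('pics/crop.png',np.vstack([A,B]))
P=cloud(f); hsv=cv2.cvtColor(f['frame'],cv2.COLOR_RGB2HSV)
print('rack px z',[(u,P[190,u].round(3).tolist()) for u in (307,318,333,349,365,381,386)])
# dark bar
blk=(f['frame'].max(2)<45).astype(np.uint8); blk[:170]=0; blk[210:]=0; blk[:,:330]=0; blk[:,370:]=0
m=blk>0; print('bar n',m.sum(), np.median(P[m],0).round(4))
(c,s,a)=cv2.minAreaRect(np.argwhere(m)[:,::-1].astype(np.float32)); print(c,s,a,ray(f,*c,0.094))
# rack mask by height 30-44mm
Z=P[...,2]
m=((Z>.03)&(Z<.045)).astype(np.uint8); m[:, :290]=0; m[:165]=0;m[:,400:]=0; m[215:]=0
n,l,st,ce=cv2.connectedComponentsWithStats(m); k=1+st[1:,4].argmax(); 
q=P[l==k][:,:2].astype(np.float32); rr=cv2.minAreaRect(q); print('rack',st[k],rr)
# housing top: z 85..102
m=(Z>.09)&(Z<.104); m[:, :130]=0;m[:,225:]=0;m[:155]=0;m[235:]=0
q=P[m][:,:2].astype(np.float32); print('housing',m.sum(),cv2.minAreaRect(q),q.mean(0))
np.set_printoptions(linewidth=250)
print((Z[184:208,160:192]*1000).round().astype(int))
E
```

```text
rack px z [(307, [0.56, -0.129, 0.042]), (318, [0.555, -0.151, 0.072]), (333, [0.559, -0.19, 0.04]), (349, [0.55, -0.217, 0.091]), (365, [0.557, -0.265, 0.039]), (381, [0.548, -0.287, 0.092]), (386, [0.548, -0.298, 0.091])]
bar n 132 [ 0.5543 -0.2168  0.0937]
(349.0, 188.5) (7.0, 20.0) 90.0 [ 0.55337799 -0.21613775  0.094     ]
rack [ 302  177   87   29 1821] ((0.5566669702529907, -0.21852898597717285), (0.20099052786827087, 0.06104232370853424), 86.41999053955078)
housing 1281 ((0.5518893003463745, 0.17804840207099915), (0.13397099077701569, 0.11424770206212997), 72.23719024658203) [0.5504185 0.17158  ]
[[ 97  95  95  95  96  96  97  98  98  96  99  96  96  95  95  96  96  95  97  94  97  88  86  85  88  86  90  96  98  97  99  99]
 [ 97  99  96  96  93  96  98  97  96  96  98  96  98  96  96  94  98  93  94  98  98  98  96  94  94  85  87  88  85  93  98  96]
 [ 99  97  96  94  96  99  98  98  96  94  96  95  96  96  98  97  96  97  99  98  98  96  96  97  98  96 972  94  85  83  86  85]
 [ 95 100  96  97  96  94  96  95  96  95  95  98  93  96  96  94  98  96  95  97  96  93  97  
[... 1956 characters left out ...]
 97  94  95  97  96  95  95  99  93  98  92]
 [ 80  76  66  57  49  87  96  97 100  95  95  93  94  94  98  95  94  95  97  99  98  98  97  97  96  98  96  97  95  98  95  91]
 [ 85  83  87  84  45  37  30  21  14  92  99  97  97  96  96  96  96  95  97  97  95  95  95  98  95  96  98  96  99  96  98  85]
 [972  86  88  88  87  88  85  15  12  11  12  11  95  95  94  95  99  97  96  94  95  98  96  96  97  96  99  97  94  96  93  87]
 [ 99  98  98  84  84  87  87  84  87  86   9  12   8   9  10  88  99  95  98  95  96  97  94  94  96  95  97  97  95 100  92  84]
 [ 99 100  99  98  97  97  98  87  85  89  88  85  85  85  12  12  12  12  10  98  97  96  98  96  95  94  97  99  96  96  88  86]]
```

View pics/crop.png

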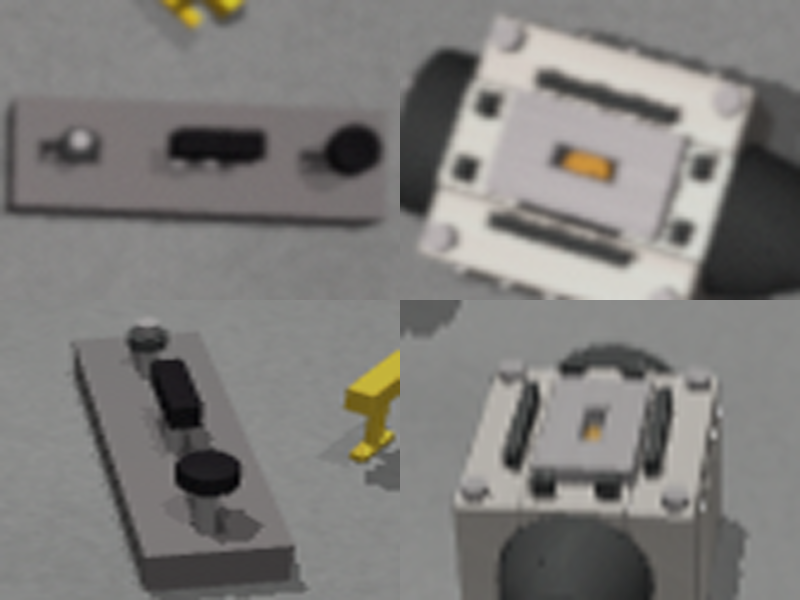

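Confirmed: the black bar handle stands in the middle pocket (crop 215,148), with the stud to its left and the round knob to its right. The slot with the orange plunger is at crop (585,160). Next I'll refine the positions and yaws using both views.

```bash
cat >> h.py <<'E'
def tri(fs,uvs):
    A=np.zeros((3,3));b=np.zeros(3)
    for f,(u,v) in zip(fs,uvs):
        T=f['world_from_camera']; d=T[:3,:3]@np.linalg.inv(f['K'])@np.array([u,v,1.]); d/=np.linalg.norm(d)
        M=np.eye(3)-np.outer(d,d); A+=M;b+=M@T[:3,3]
    return np.linalg.solve(A,b)
E
python3 - <<'E'
from h import *
f=load('top'); g=load('side')
def blob(m,box):
    x,y,w,h=box; k=np.zeros(m.shape,np.uint8); k[y:y+h,x:x+w]=m[y:y+h,x:x+w]
    n,l,st,ce=cv2.connectedComponentsWithStats(k); i=1+st[1:,4].argmax(); return l==i,ce[i],st[i].tolist()
for t in (40,55,70):
    mt,ct,st=blob(f['frame'].max(2)<t,(333,178,33,20)); ms,cs,ss=blob(g['frame'].max(2)<t,(277,238,17,32))
    print(t,'bar',ct.round(2),st,ray(f,*ct,.082).round(4),'side',cs.round(2),ss,ray(g,*cs,.082).round(4),'tri',tri([f,g],[ct,cs]).round(4))
    q=np.array([ray(f,u,v,.094)[:2] for v,u in np.argwhere(mt)],np.float32); print(cv2.minAreaRect(q), cv2.fitLine(q,2,0,.01,.01)[:2].ravel())
# slot opening
Zt=cloud(f)[...,2]; Zs=cloud(g)[...,2]
S={}
for n,F,Z,box in (('top',f,Zt,(165,188,22,14)),('side',g,Zs,(238,144,22,20))):
    m,c,st=blob((Z<.091),box); q=np.array([ray(F,u,v,.096)[:2] for v,u in np.argwhere(m)],np.float32)
    S[n]=c; print(n,'slot',c,st,ray(F,*c,.096).round(4),cv2.minAreaRect(q))
print('tri',tri([f,g],[S['top'],S['side']]))
np.set_printoptions(linewidth=250)
print(f['frame'][188:202,163:190].max(2)); print(g['frame'][140:166,236:262].max(2)); 
# yaw: housing white top
m,c,st=blob((Zt>.078)&(Zt<.11)&(f['frame'].min(2)>110),(130,155,95,80)); q=np.array([ray(f,u,v,.088)[:2] for v,u in np.argwhere(m)],np.float32); print('white',st,cv2.minAreaRect(q))
m,c,st=blob((Zt>.02)&(Zt<.05),(295,165,100,50)); q=np.array([ray(f,u,v,.04)[:2] for v,u in np.argwhere(m)],np.float32); print('rack',st,cv2.minAreaRect(q))
P=cloud(f); m=P[...,2]>.12; print('tall pts',[P[m].min(0),P[m].max(0)])
E
```

```text
40 bar [349.16 188.2 ] [339, 185, 21, 7, 122] [ 0.5558 -0.2192  0.082 ] side [284.66 255.91] [280, 245, 10, 23, 164] [ 0.5575 -0.2209  0.082 ] tri [ 0.557  -0.2196  0.0804]
((0.5544995665550232, -0.2162063866853714), (0.04427136480808258, 0.013415694236755371), 88.53541564941406) [0.05681715 0.9983846 ]
55 bar [349.63 188.11] [339, 185, 22, 8, 150] [ 0.556  -0.2202  0.082 ] side [284.7  256.06] [280, 245, 10, 24, 172] [ 0.5575 -0.2214  0.082 ] tri [ 0.557  -0.2206  0.081 ]
((0.553356945514679, -0.21727733314037323), (0.04647098854184151, 0.015645300969481468), 88.53541564941406) [0.03403693 0.9994206 ]
70 bar [349.54 188.32] [339, 185, 22, 9, 163] [ 0.5555 -0.22    0.082 ] side [284.66 256.57] [280, 245, 11, 25, 193] [ 0.5571 -0.2227  0.082 ] tri [ 0.5568 -0.2206  0.0796]
((0.5522465705871582, -0.21721920371055603), (0.04653044790029526, 0.01786850579082966), 88.5352783203125) [0.02767849 0.99961686]
top slot [174.16071429 193.91071429] [168, 191, 13, 7, 56] [0.5508 0.1708 0.096 ] ((0.550873875617981, 0.17104887962341309), (0.02839519828557968, 0.009754099883139133), 72.6751098632812
[... 4232 characters left out ...]
]
 [178 157  92  38  36  38  35 145 144 147 141 144 139 140  41  36  38  41  62 137  98 150 180 181 180 181]
 [173 162 108  39  38  37  47 169 181 184 182 181 183 184  46  37  37  37  76 183 138 181 181 181 180 181]
 [166 168 145  90  87  88  96 153 181 183 182 182 183 184  97  54  43  48  89 183 157 182 181 181 181 181]]
white [139, 163, 71, 66, 2691] ((0.5485942363739014, 0.1720246821641922), (0.13198857009410858, 0.12358812242746353), 71.88994598388672)
rack [302, 177, 87, 30, 1882] ((0.5555642247200012, -0.21773800253868103), (0.20133648812770844, 0.0626111701130867), 86.23722839355469)
tall pts [array([ 0.32123843, -0.55238661,  0.12000146]), array([0.65537279, 0.53971526, 0.97163382])]
```

```bash
python3 - <<'E'
from h import *
f=load('top'); g=load('side')
for n,F in(('top',f),('side',g)):
    P=cloud(F); c=F['frame'].astype(int); m=(c[...,0]>80)&(c[...,1]<40)&(c[...,2]<40)&(F['depth']>0)&(P[...,2]<.6)
    m&=P[...,1]>.3
    print(n,m.sum(),np.percentile(P[m],[1,50,99],axis=0).round(3).tolist())
# slot by colour weights
for n,F,box,ref in(('top',f,(165,188,19,12),183),('side',g,(246,147,7,10),160)):
    x,y,w,h=box; c=F['frame'][y:y+h,x:x+w].astype(float)
    bg=np.median(F['frame'][y-3:y+h+3,x-3:x+w+3].reshape(-1,3),0)
    d=np.abs(c-bg).sum(2); m=d>60; wgt=np.clip(d,0,90)*(d>15)
    v,u=np.mgrid[y:y+h,x:x+w]; cu,cv=(u*wgt).sum()/wgt.sum(),(v*wgt).sum()/wgt.sum()
    q=np.array([ray(F,a,b,.096)[:2] for a,b in zip(u[m],v[m])],np.float32)
    print(n,bg,(round(cu,2),round(cv,2)),ray(F,cu,cv,.096).round(4),cv2.minAreaRect(q)); print(m.astype(int))
E
```

```text
top 38 [[0.451, 0.488, 0.183], [0.464, 0.492, 0.187], [0.472, 0.495, 0.191]]
side 3545 [[0.206, 0.486, 0.022], [0.372, 0.584, 0.197], [0.541, 0.791, 0.201]]
top [182. 175. 176.] (np.float64(174.14), np.float64(193.78)) [0.5511 0.1708 0.096 ] ((0.5510638356208801, 0.1706382781267166), (0.03334944695234299, 0.013412047177553177), 72.6321792602539)
[[0 0 0 0 0 0 0 0 0 0 0 0 0 0 0 0 0 0 0]
 [0 0 0 0 0 0 0 0 0 0 0 0 0 0 0 0 0 0 0]
 [0 0 0 1 1 1 1 1 0 0 0 0 0 0 0 0 0 0 0]
 [0 0 0 1 1 1 1 1 1 1 1 0 0 0 0 0 0 0 0]
 [0 0 1 1 1 1 1 1 1 1 1 1 1 1 1 0 0 0 0]
 [0 0 1 1 1 1 1 1 1 1 1 1 1 1 1 1 1 0 0]
 [0 0 1 1 1 1 1 1 1 1 1 1 1 1 1 1 1 0 0]
 [0 0 0 1 1 1 1 1 1 1 1 1 1 1 1 1 1 0 0]
 [0 0 0 0 0 0 1 1 1 1 1 1 1 1 1 1 1 0 0]
 [0 0 0 0 0 0 0 0 0 0 1 1 1 1 1 1 1 0 0]
 [0 0 0 0 0 0 0 0 0 0 0 0 0 1 1 1 0 0 0]
 [0 0 0 0 0 0 0 0 0 0 0 0 0 0 0 0 0 0 0]]
side [160. 157. 157.] (np.float64(249.28), np.float64(151.56)) [0.5524 0.1687 0.096 ] ((0.5523121953010559, 0.16923853754997253), (0.027279693633317947, 0.011308468878269196), 69.80413818359375)
[[0 0 0 0 0 0 0]
 [0 0 0 0 0 0 0]
 [0 0 1 1 1 1 1]
 [0 0 1 1 1 1 0]
 [0 0 1 1 1 1 0]
 [0 1 1 1 1 1 0]
 [0 1 1 1 1 0 0]
 [0 1 1 1 1 0 0]
 [0 0 0 0 0 0 0]
 [0 0 0 0 0 0 0]]
```

Request:
arm_command([
  {"x":-0.0249,"y":-0.0269,"z":-0.003,"fingers":1},
  {"x":-0.0249,"y":-0.0269,"z":-0.003},
  {"x":-0.0249,"y":-0.0269,"z":-0.003},
  {"x":-0.0249,"y":-0.0269},
  {"x":-0.0249,"y":-0.0269},
  {"x":-0.0249,"y":-0.0269},
  {"x":-0.0249,"y":-0.0269},
  {"x":-0.0249,"y":-0.0269},
  {"x":-0.0249,"y":-0.0269},
  {"x":-0.0249,"y":-0.0269},
])

```text
validation failed for argument at $.ro...
```

Request:
arm_command([
  {"x":-0.0249,"y":-0.0269},
  {"x":-0.0249,"y":-0.0269},
  {"x":-0.0249,"y":-0.0269},
  {"x":-0.0249,"y":-0.0269},
  {"x":-0.0249,"y":-0.0269},
  {"x":-0.0249,"y":-0.0269},
  {"x":-0.0249,"y":-0.0269},
  {"x":-0.0249,"y":-0.0269},
  {"x":-0.0249,"y":-0.0269},
  {"x":-0.0249,"y":-0.0269},
])

```text
validation failed for argument at $.ro...
```

Request:
arm_command([
  {"x":-0.0249,"y":-0.0269,"az":6.94},
  {"az":6.94},
  {"az":6.94},
  {"az":6.94},
  {"az":6.94},
  {"az":6.94},
  {"az":6.94},
  {"az":6.94},
  {"az":6.94},
  {"az":6.94},
])

```text
validation failed for argument at $.ro...
```

```bash
cat >> h.py <<'E'
from scipy.spatial.transform import Rotation as Ro
def to(x=None,y=None,z=None,yaw=None):
    o=r.get_obs(); R=Ro.from_rotvec(o['orientation']).as_matrix(); p=np.array(o['tcp_pos'])
    ty=np.degrees(np.arctan2(R[1,1],R[0,1])); t=np.array([p[i] if v is None else v for i,v in enumerate((x,y,z))])
    print('t',round(o['clock'],2),'p',p.round(4),'yaw_y',round(ty,2),'tilt',R[:3,2].round(4),'F',np.round(o['contact_force'],2),'M',np.round(o['moment'],2),'w',round(o['grip_width'],4),'q7',round(o['joints'][6],2))
    print('tool delta',(R.T@(t-p)).round(4),'az',None if yaw is None else round((ty-yaw+180)%360-180,2))
E
python3 -c "
from h import *
to(.5565,-.22,.082,-3.7)"
```

```text
t 0.1 p [0.2774 0.6148 0.2494] yaw_y 65.72 tilt [-6.0e-04 -1.6e-03 -1.0e+00] F [0.38 0.36 0.29] M [-0.01 -0.   -0.01] w 0.0855 q7 -0.08
tool delta [-0.5977 -0.6459  0.1686] az 69.42
```

Request:
arm_command([
  {"fingers":1,"x":-0.0249,"y":-0.0269,"z":-0.003,"ax":0,"ay":0,"az":0},
  {"fingers":1,"x":-0.0249,"y":-0.0269,"z":-0.003,"ax":0,"ay":0,"az":0},
  {"fingers":1,"x":-0.0249,"y":-0.0269,"z":-0.003,"ax":0,"ay":0,"az":0},
  {"fingers":1,"x":-0.0249,"y":-0.0269,"z":0,"ax":0,"ay":0,"az":0},
  {"fingers":1,"x":-0.0249,"y":-0.0269,"z":0,"ax":0,"ay":0,"az":0},
  {"fingers":1,"x":-0.0249,"y":-0.0269,"z":0,"ax":0,"ay":0,"az":0},
  {"fingers":1,"x":-0.0249,"y":-0.0269,"z":0,"ax":0,"ay":0,"az":0},
  {"fingers":1,"x":-0.0249,"y":-0.0269,"z":0,"ax":0,"ay":0,"az":0},
  {"fingers":1,"x":-0.0249,"y":-0.0269,"z":0,"ax":0,"ay":0,"az":0},
  {"fingers":1,"x":-0.0249,"y":-0.0269,"z":0,"ax":0,"ay":0,"az":0},
])

```text
clock: 0.93
tcp_pos: [0.394, 0.2657, 0.2591]
orientation: [-0.661, -3.071, 0.0]
contact_force: [0.7, 1.0, 0.3]
grip_width: 0.0854
gripper_force: 0.0
```

Request:
arm_command([
  {"fingers":1,"x":-0.0249,"y":-0.0269,"z":0,"ax":0,"ay":0,"az":0},
  {"fingers":1,"x":-0.0249,"y":-0.0269,"z":0,"ax":0,"ay":0,"az":0},
  {"fingers":1,"x":-0.0249,"y":-0.0269,"z":0,"ax":0,"ay":0,"az":0},
  {"fingers":1,"x":-0.0249,"y":-0.0269,"z":0,"ax":0,"ay":0,"az":0},
  {"fingers":1,"x":-0.0249,"y":-0.0269,"z":0,"ax":0,"ay":0,"az":0},
  {"fingers":1,"x":-0.0249,"y":-0.0269,"z":0,"ax":0,"ay":0,"az":0},
  {"fingers":1,"x":-0.0249,"y":-0.0269,"z":0,"ax":0,"ay":0,"az":0},
  {"fingers":1,"x":-0.0249,"y":-0.0269,"z":0,"ax":0,"ay":0,"az":0},
  {"fingers":1,"x":-0.0249,"y":-0.0269,"z":0,"ax":0,"ay":0,"az":0},
  {"fingers":1,"x":-0.0249,"y":-0.0269,"z":0,"ax":0,"ay":0,"az":0},
])

```text
clock: 1.77
tcp_pos: [0.5102, -0.0816, 0.2592]
orientation: [-0.66, -3.071, -0.0]
contact_force: [-0.0, 0.5, 0.2]
grip_width: 0.0854
gripper_force: 0.0
```

Request:
arm_command([
  {"fingers":1,"x":-0.0249,"y":-0.0269,"z":0,"ax":0,"ay":0,"az":0},
  {"fingers":1,"x":-0.0249,"y":-0.0269,"z":0,"ax":0,"ay":0,"az":6.94},
  {"fingers":1,"x":0,"y":0,"z":0,"ax":0,"ay":0,"az":6.94},
  {"fingers":1,"x":0,"y":0,"z":0,"ax":0,"ay":0,"az":6.94},
  {"fingers":1,"x":0,"y":0,"z":0,"ax":0,"ay":0,"az":6.94},
  {"fingers":1,"x":0,"y":0,"z":0,"ax":0,"ay":0,"az":6.94},
  {"fingers":1,"x":0,"y":0,"z":0,"ax":0,"ay":0,"az":6.94},
  {"fingers":1,"x":0,"y":0,"z":0,"ax":0,"ay":0,"az":6.94},
  {"fingers":1,"x":0,"y":0,"z":0,"ax":0,"ay":0,"az":6.94},
  {"fingers":1,"x":0,"y":0,"z":0,"ax":0,"ay":0,"az":6.94},
])

```text
clock: 2.6
tcp_pos: [0.5332, -0.1493, 0.259]
orientation: [-2.164, -2.277, 0.001]
contact_force: [0.3, 0.1, -1.0]
grip_width: 0.0851
gripper_force: 0.0
```

```bash
python3 -c "
from h import *
to(.5565,-.22,.082,-3.7)"
```

```text
t 2.6 p [ 0.5332 -0.1493  0.259 ] yaw_y 2.92 tilt [-7.e-04  2.e-04 -1.e+00] F [ 0.33  0.1  -1.  ] M [-0.01  0.02 -0.01] w 0.0851 q7 0.45
tool delta [-0.0719  0.0198  0.1769] az 6.62
```

Request:
arm_command([
  {"fingers":1,"x":0,"y":0,"z":0,"ax":0,"ay":0,"az":6.6},
  {"fingers":1,"x":-0.023,"y":0.0093,"z":0.01,"ax":0,"ay":0,"az":0},
  {"fingers":1,"x":-0.023,"y":0.0093,"z":0.02,"ax":0,"ay":0,"az":0},
  {"fingers":1,"x":-0.023,"y":0.0093,"z":0.02,"ax":0,"ay":0,"az":0},
  {"fingers":1,"x":0,"y":0,"z":0.03,"ax":0,"ay":0,"az":0},
  {"fingers":0.2,"x":0,"y":0,"z":0.03,"ax":0,"ay":0,"az":0},
  {"fingers":0,"x":0,"y":0,"z":0.02,"ax":0,"ay":0,"az":0},
  {"fingers":0,"x":0,"y":0,"z":0,"ax":0,"ay":0,"az":0},
  {"fingers":0,"x":0,"y":0,"z":0,"ax":0,"ay":0,"az":0},
  {"fingers":0,"x":0,"y":0,"z":0,"ax":0,"ay":0,"az":0},
])

```text
clock: 3.43
tcp_pos: [0.558, -0.2204, 0.1305]
orientation: [2.284, 2.155, 0.001]
contact_force: [0.5, 0.6, 0.1]
grip_width: 0.0429
gripper_force: 0.0
```

```bash
python3 -c "
from h import *
to(.5565,-.22,.082,-3.7)"
```

```text
t 3.43 p [ 0.558  -0.2204  0.1305] yaw_y -3.35 tilt [ 1.4e-03 -6.0e-04 -1.0e+00] F [0.47 0.56 0.15] M [-0.04 -0.01  0.03] w 0.0429 q7 0.6
tool delta [ 0.0003 -0.0016  0.0485] az 0.35
```

Request:
arm_command([
  {"fingers":0,"x":0,"y":-0.0015,"z":0.02,"ax":0,"ay":0,"az":0.35},
  {"fingers":0,"x":0,"y":0,"z":0.02,"ax":0,"ay":0,"az":0},
  {"fingers":0,"x":0,"y":0,"z":0.0085,"ax":0,"ay":0,"az":0},
  {"fingers":0,"x":0,"y":0,"z":0,"ax":0,"ay":0,"az":0},
  {"fingers":-0.5,"x":0,"y":0,"z":0,"ax":0,"ay":0,"az":0},
  {"fingers":-1,"x":0,"y":0,"z":0,"ax":0,"ay":0,"az":0},
  {"fingers":-1,"x":0,"y":0,"z":0,"ax":0,"ay":0,"az":0},
  {"fingers":-1,"x":0,"y":0,"z":0,"ax":0,"ay":0,"az":0},
  {"fingers":-1,"x":0,"y":0,"z":0,"ax":0,"ay":0,"az":0},
  {"fingers":-1,"x":0,"y":0,"z":0,"ax":0,"ay":0,"az":0},
], grip_force=50)

```text
clock: 4.27
tcp_pos: [0.5568, -0.2203, 0.0824]
orientation: [2.291, 2.147, 0.002]
contact_force: [-0.6, 0.4, 6.6]
grip_width: 0.0133
gripper_force: 49.3
```

```bash
python3 -c "
from h import *
to(.5565,-.22,.082,-3.7)"
```

```text
t 4.27 p [ 0.5568 -0.2203  0.0824] yaw_y -3.7 tilt [ 2.4e-03 -4.0e-04 -1.0e+00] F [-0.62  0.36  6.63] M [0.12 0.33 0.07] w 0.0133 q7 0.64
tool delta [ 0.0003 -0.0003  0.0004] az -0.0
```

Request:
arm_command([
  {"fingers":-1,"x":0,"y":0,"z":-0.005,"ax":0,"ay":0,"az":0},
  {"fingers":-1,"x":0,"y":0,"z":-0.01,"ax":0,"ay":0,"az":0},
  {"fingers":-1,"x":0,"y":0,"z":-0.015,"ax":0,"ay":0,"az":0},
  {"fingers":-1,"x":0,"y":0,"z":-0.02,"ax":0,"ay":0,"az":0},
  {"fingers":-1,"x":0,"y":0,"z":-0.025,"ax":0,"ay":0,"az":0},
  {"fingers":-1,"x":0,"y":0,"z":-0.025,"ax":0,"ay":0,"az":0},
  {"fingers":-1,"x":0,"y":0,"z":-0.02,"ax":0,"ay":0,"az":7},
  {"fingers":-1,"x":0,"y":0,"z":0,"ax":0,"ay":0,"az":7},
  {"fingers":-1,"x":0,"y":0,"z":0,"ax":0,"ay":0,"az":0},
  {"fingers":-1,"x":0,"y":0,"z":0,"ax":0,"ay":0,"az":0},
])

```text
clock: 5.1
tcp_pos: [0.5557, -0.2195, 0.2011]
orientation: [-2.533, -1.858, 0.0]
contact_force: [0.1, 0.4, -2.1]
grip_width: 0.0136
gripper_force: 49.1
```

```bash
python3 -c "
from h import *
to(.5515,.170,.19,-17.7)"
```

```text
t 5.1 p [ 0.5557 -0.2195  0.2011] yaw_y -17.47 tilt [-2.e-04  0.e+00 -1.e+00] F [ 0.11  0.36 -2.13] M [0.01 0.02 0.02] w 0.0136 q7 0.34
tool delta [ 0.3703 -0.1209  0.0111] az 0.23
```

Request:
arm_command([
  {"fingers":-1,"x":0.02,"y":-0.0065,"z":0,"ax":0,"ay":0,"az":0.2},
  {"fingers":-1,"x":0.039,"y":-0.0127,"z":0,"ax":0,"ay":0,"az":0},
  {"fingers":-1,"x":0.039,"y":-0.0127,"z":0,"ax":0,"ay":0,"az":0},
  {"fingers":-1,"x":0.039,"y":-0.0127,"z":0,"ax":0,"ay":0,"az":0},
  {"fingers":-1,"x":0.039,"y":-0.0127,"z":0,"ax":0,"ay":0,"az":0},
  {"fingers":-1,"x":0.039,"y":-0.0127,"z":0,"ax":0,"ay":0,"az":0},
  {"fingers":-1,"x":0.039,"y":-0.0127,"z":0,"ax":0,"ay":0,"az":0},
  {"fingers":-1,"x":0.039,"y":-0.0127,"z":0,"ax":0,"ay":0,"az":0},
  {"fingers":-1,"x":0.039,"y":-0.0127,"z":0,"ax":0,"ay":0,"az":0},
  {"fingers":-1,"x":0.02,"y":-0.007,"z":0,"ax":0,"ay":0,"az":0},
])

```text
clock: 5.93
tcp_pos: [0.5531, 0.1568, 0.1999]
orientation: [-2.529, -1.861, 0.001]
contact_force: [0.1, 1.2, -1.2]
grip_width: 0.0132
gripper_force: 49.1
```

Request:
arm_command([
  {"fingers":-1,"x":0.0185,"y":-0.006,"z":0,"ax":0,"ay":0,"az":0},
  {"fingers":-1,"x":0,"y":0,"z":0,"ax":0,"ay":0,"az":0},
  {"fingers":-1,"x":0,"y":0,"z":0,"ax":0,"ay":0,"az":0},
  {"fingers":-1,"x":0,"y":0,"z":0,"ax":0,"ay":0,"az":0},
])

```text
clock: 6.27
tcp_pos: [0.554, 0.1686, 0.2004]
orientation: [2.539, 1.85, -0.002]
contact_force: [1.0, 0.2, -1.5]
grip_width: 0.0136
gripper_force: 49.1
```

```bash
python3 - <<'E'
from h import *
to(.5515,.170,.19,-17.7)
ims=[]
for n in('side','top'):
    f=grab(n); u,v=proj(f,[.5515,.17,.13]).astype(int); print(n,u,v)
    c=f['frame'][v-38:v+37,u-50:u+50]; ims.append(cv2.resize(cv2.cvtColor(c,cv2.COLOR_RGB2BGR),(400,300),interpolation=cv2.INTER_CUBIC))
cv2.imwrite('pics/above.png',np.hstack(ims))
E
```

```text
t 6.27 p [0.554  0.1686 0.2004] yaw_y -17.85 tilt [-0.001  -0.0012 -1.    ] F [ 0.97  0.17 -1.5 ] M [-0.02 -0.02 -0.01] w 0.0136 q7 -0.36
tool delta [ 0.0006 -0.0028  0.0104] az -0.15
side 248 140
top 171 191
```

View pics/above.png

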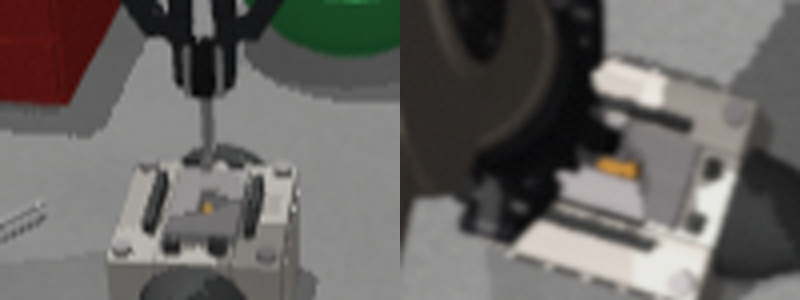

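Request:
arm_command([
  {"fingers":-1,"x":0.0007,"y":-0.0023,"z":0.01,"ax":0,"ay":0,"az":0},
  {"fingers":-1,"x":0,"y":0,"z":0.01,"ax":0,"ay":0,"az":0},
  {"fingers":-1,"x":0,"y":0,"z":0.006,"ax":0,"ay":0,"az":0},
  {"fingers":-1,"x":0,"y":0,"z":0.002,"ax":0,"ay":0,"az":0},
  {"fingers":-1,"x":0,"y":0,"z":0,"ax":0,"ay":0,"az":0},
  {"fingers":-1,"x":0,"y":0,"z":0,"ax":0,"ay":0,"az":0},
  {"fingers":-1,"x":0,"y":0,"z":0,"ax":0,"ay":0,"az":0},
])

```text
clock: 6.95
tcp_pos: [0.5527, 0.1713, 0.173]
orientation: [2.54, 1.849, 0.001]
contact_force: [0.0, -0.3, -1.1]
grip_width: 0.0133
gripper_force: 49.1
```

```bash
python3 - <<'E'
from h import *
to(.552,.170,.1684,-17.8)
E
```

```text
t 6.95 p [0.5527 0.1713 0.173 ] yaw_y -17.9 tilt [ 5.e-04  1.e-04 -1.e+00] F [ 0.01 -0.32 -1.14] M [-0.01 -0.02  0.02] w 0.0133 q7 -0.34
tool delta [-0.0014 -0.0003  0.0046] az -0.1
```

Request:
arm_command([
  {"fingers":-1,"x":-0.0013,"y":-0.0003,"z":0.001,"ax":0,"ay":0,"az":0},
  {"fingers":-1,"x":0,"y":0,"z":0.001,"ax":0,"ay":0,"az":0},
  {"fingers":-1,"x":0,"y":0,"z":0.001,"ax":0,"ay":0,"az":0},
  {"fingers":-1,"x":0,"y":0,"z":0,"ax":0,"ay":0,"az":0},
  {"fingers":-1,"x":0,"y":0,"z":0,"ax":0,"ay":0,"az":0},
])

```text
clock: 7.37
tcp_pos: [0.5517, 0.1702, 0.1698]
orientation: [-2.54, -1.849, -0.0]
contact_force: [-0.4, -0.2, -1.3]
grip_width: 0.0136
gripper_force: 49.1
```

```bash
python3 - <<'E'
from h import *
to(.552,.170,.1684,-17.8)
E
```

```text
t 7.37 p [0.5517 0.1702 0.1698] yaw_y -17.89 tilt [-0.e+00  1.e-04 -1.e+00] F [-0.42 -0.2  -1.28] M [-0.02 -0.02  0.  ] w 0.0136 q7 -0.34
tool delta [-0.0001  0.0004  0.0014] az -0.09
```

Request:
arm_command([
  {"fingers":-1,"x":0,"y":0,"z":0.0007,"ax":0,"ay":0,"az":0},
  {"fingers":-1,"x":0,"y":0,"z":0,"ax":0,"ay":0,"az":0},
])

```text
clock: 7.53
tcp_pos: [0.5517, 0.1702, 0.169]
orientation: [-2.54, -1.849, 0.0]
contact_force: [0.7, -0.5, -1.1]
grip_width: 0.0131
gripper_force: 49.1
```

Request:
arm_command([
  {"fingers":-1,"x":0,"y":0,"z":0.0007,"ax":0,"ay":0,"az":0},
  {"fingers":-1,"x":0,"y":0,"z":0,"ax":0,"ay":0,"az":0},
])

```text
clock: 7.7
tcp_pos: [0.5517, 0.1702, 0.1683]
orientation: [-2.54, -1.849, 0.0]
contact_force: [0.3, 0.7, -1.5]
grip_width: 0.0132
gripper_force: 49.1
```

Request:
arm_command([
  {"fingers":-1,"x":0,"y":0,"z":0.0007,"ax":0,"ay":0,"az":0},
  {"fingers":-1,"x":0,"y":0,"z":0,"ax":0,"ay":0,"az":0},
])

```text
clock: 7.87
tcp_pos: [0.5517, 0.1702, 0.1676]
orientation: [-2.54, -1.849, 0.0]
contact_force: [-0.4, 0.1, -1.0]
grip_width: 0.0134
gripper_force: 49.1
```

Request:
arm_command([
  {"fingers":-1,"x":0,"y":0,"z":0.0006,"ax":0,"ay":0,"az":0},
  {"fingers":-1,"x":0,"y":0,"z":0,"ax":0,"ay":0,"az":0},
])

```text
clock: 8.03
tcp_pos: [0.5517, 0.1702, 0.167]
orientation: [-2.54, -1.849, 0.0]
contact_force: [0.0, 0.3, -2.1]
grip_width: 0.0136
gripper_force: 49.1
```

Request:
arm_command([
  {"fingers":-1,"x":0,"y":0,"z":0.0006,"ax":0,"ay":0,"az":0},
  {"fingers":-1,"x":0,"y":0,"z":0,"ax":0,"ay":0,"az":0},
])

```text
clock: 8.2
tcp_pos: [0.5517, 0.1701, 0.1664]
orientation: [-2.54, -1.849, 0.0]
contact_force: [0.0, -0.2, -1.6]
grip_width: 0.0132
gripper_force: 49.1
```

Request:
arm_command([
  {"fingers":-1,"x":0,"y":0,"z":0.0006,"ax":0,"ay":0,"az":0},
  {"fingers":-1,"x":0,"y":0,"z":0,"ax":0,"ay":0,"az":0},
])

```text
clock: 8.37
tcp_pos: [0.5517, 0.1702, 0.1658]
orientation: [-2.54, -1.849, 0.0]
contact_force: [-0.3, 0.5, -1.9]
grip_width: 0.0134
gripper_force: 49.1
```

Request:
arm_command([
  {"fingers":-1,"x":0,"y":0,"z":0.0006,"ax":0,"ay":0,"az":0},
  {"fingers":-1,"x":0,"y":0,"z":0,"ax":0,"ay":0,"az":0},
])

```text
clock: 8.53
tcp_pos: [0.5517, 0.1702, 0.1652]
orientation: [-2.54, -1.849, 0.0]
contact_force: [0.2, -0.9, -1.0]
grip_width: 0.0135
gripper_force: 49.1
```

Request:
arm_command([
  {"fingers":-1,"x":0,"y":0,"z":0.0007,"ax":0,"ay":0,"az":0},
  {"fingers":-1,"x":0,"y":0,"z":0.0007,"ax":0,"ay":0,"az":0},
  {"fingers":-1,"x":0,"y":0,"z":0,"ax":0,"ay":0,"az":0},
])

```text
clock: 8.78
tcp_pos: [0.5516, 0.1702, 0.1637]
orientation: [-2.54, -1.849, 0.0]
contact_force: [0.5, -0.6, -1.0]
grip_width: 0.0135
gripper_force: 49.1
```

Request:
arm_command([
  {"fingers":-1,"x":0,"y":0,"z":0.0007,"ax":0,"ay":0,"az":0},
  {"fingers":-1,"x":0,"y":0,"z":0.0007,"ax":0,"ay":0,"az":0},
  {"fingers":-1,"x":0,"y":0,"z":0,"ax":0,"ay":0,"az":0},
])

```text
clock: 9.03
tcp_pos: [0.5516, 0.1702, 0.1623]
orientation: [-2.54, -1.849, 0.0]
contact_force: [0.1, 0.1, -0.9]
grip_width: 0.0131
gripper_force: 49.1
```

Request:
arm_command([
  {"fingers":-1,"x":0,"y":0,"z":0.0007,"ax":0,"ay":0,"az":0},
  {"fingers":-1,"x":0,"y":0,"z":0.0007,"ax":0,"ay":0,"az":0},
  {"fingers":-1,"x":0,"y":0,"z":0,"ax":0,"ay":0,"az":0},
])

```text
clock: 9.28
tcp_pos: [0.5517, 0.1702, 0.161]
orientation: [-2.54, -1.849, 0.0]
contact_force: [-0.1, 0.2, -1.9]
grip_width: 0.0134
gripper_force: 49.1
```

Request:
arm_command([
  {"fingers":-1,"x":0,"y":0,"z":0.0007,"ax":0,"ay":0,"az":0},
  {"fingers":-1,"x":0,"y":0,"z":0.0007,"ax":0,"ay":0,"az":0},
  {"fingers":-1,"x":0,"y":0,"z":0,"ax":0,"ay":0,"az":0},
])

```text
clock: 9.53
tcp_pos: [0.5516, 0.1702, 0.1596]
orientation: [-2.54, -1.849, 0.0]
contact_force: [0.2, 0.0, -1.7]
grip_width: 0.013
gripper_force: 49.1
```

```bash
python3 - <<'E'
from h import *
to(.552,.170,.1474,-17.8)
E
```

```text
t 9.53 p [0.5516 0.1702 0.1596] yaw_y -17.89 tilt [-2.e-04 -0.e+00 -1.e+00] F [ 0.23  0.02 -1.66] M [ 0.06  0.01 -0.01] w 0.013 q7 -0.33
tool delta [-0.      0.0004  0.0122] az -0.09
```

Request:
arm_command([
  {"fingers":-1,"x":0.0004,"y":0,"z":0,"ax":0,"ay":0,"az":0},
  {"fingers":-1,"x":0,"y":0,"z":0,"ax":0,"ay":0,"az":0},
])

```text
clock: 9.7
tcp_pos: [0.5519, 0.1707, 0.1597]
orientation: [-2.54, -1.849, -0.0]
contact_force: [-0.1, 0.2, -1.6]
grip_width: 0.0136
gripper_force: 49.1
```

Request:
arm_command([
  {"fingers":-1,"x":0.0004,"y":0,"z":0,"ax":0,"ay":0,"az":0},
  {"fingers":-1,"x":0,"y":0,"z":0,"ax":0,"ay":0,"az":0},
])

```text
clock: 9.87
tcp_pos: [0.552, 0.1709, 0.1597]
orientation: [2.54, 1.849, -0.0]
contact_force: [-0.3, -0.0, -1.4]
grip_width: 0.0132
gripper_force: 49.1
```

Request:
arm_command([
  {"fingers":-1,"x":0.0004,"y":0,"z":0,"ax":0,"ay":0,"az":0},
  {"fingers":-1,"x":0,"y":0,"z":0,"ax":0,"ay":0,"az":0},
])

```text
clock: 10.03
tcp_pos: [0.552, 0.171, 0.1597]
orientation: [2.54, 1.849, -0.001]
contact_force: [-0.9, -1.1, -0.7]
grip_width: 0.0133
gripper_force: 49.2
```

Request:
arm_command([
  {"fingers":-1,"x":0.0003,"y":0,"z":0,"ax":0,"ay":0,"az":0},
  {"fingers":-1,"x":0,"y":0,"z":0,"ax":0,"ay":0,"az":0},
])

```text
clock: 10.2
tcp_pos: [0.5521, 0.1711, 0.1597]
orientation: [2.54, 1.848, -0.001]
contact_force: [-1.9, -2.1, -0.2]
grip_width: 0.0132
gripper_force: 49.3
```

Request:
arm_command([
  {"fingers":-1,"x":-0.0015,"y":0,"z":0,"ax":0,"ay":0,"az":0},
  {"fingers":-1,"x":-0.0004,"y":0,"z":0,"ax":0,"ay":0,"az":0},
  {"fingers":-1,"x":0,"y":0,"z":0,"ax":0,"ay":0,"az":0},
])

```text
clock: 10.45
tcp_pos: [0.5517, 0.1701, 0.1597]
orientation: [-2.54, -1.849, -0.001]
contact_force: [-0.2, 0.6, -1.7]
grip_width: 0.0134
gripper_force: 49.2
```

Request:
arm_command([
  {"fingers":-1,"x":-0.0004,"y":0,"z":0,"ax":0,"ay":0,"az":0},
  {"fingers":-1,"x":0,"y":0,"z":0,"ax":0,"ay":0,"az":0},
])

```text
clock: 10.62
tcp_pos: [0.5515, 0.1696, 0.1597]
orientation: [-2.54, -1.849, -0.0]
contact_force: [0.7, 0.2, -2.1]
grip_width: 0.0137
gripper_force: 49.2
```

Request:
arm_command([
  {"fingers":-1,"x":-0.0004,"y":0,"z":0,"ax":0,"ay":0,"az":0},
  {"fingers":-1,"x":0,"y":0,"z":0,"ax":0,"ay":0,"az":0},
])

```text
clock: 10.78
tcp_pos: [0.5514, 0.1691, 0.1597]
orientation: [-2.54, -1.849, -0.0]
contact_force: [-0.2, -0.2, -1.9]
grip_width: 0.0135
gripper_force: 49.2
```

Request:
arm_command([
  {"fingers":-1,"x":-0.0004,"y":0,"z":0,"ax":0,"ay":0,"az":0},
  {"fingers":-1,"x":0,"y":0,"z":0,"ax":0,"ay":0,"az":0},
])

```text
clock: 10.95
tcp_pos: [0.5512, 0.1686, 0.1597]
orientation: [2.54, 1.849, 0.0]
contact_force: [0.1, -1.3, -1.7]
grip_width: 0.013
gripper_force: 49.2
```

Request:
arm_command([
  {"fingers":-1,"x":-0.0003,"y":0,"z":0,"ax":0,"ay":0,"az":0},
  {"fingers":-1,"x":0,"y":0,"z":0,"ax":0,"ay":0,"az":0},
])

```text
clock: 11.12
tcp_pos: [0.5512, 0.1685, 0.1597]
orientation: [-2.54, -1.849, -0.0]
contact_force: [0.6, -0.5, -1.6]
grip_width: 0.013
gripper_force: 49.1
```

Request:
arm_command([
  {"fingers":-1,"x":-0.0003,"y":0,"z":0,"ax":0,"ay":0,"az":0},
  {"fingers":-1,"x":0,"y":0,"z":0,"ax":0,"ay":0,"az":0},
])

```text
clock: 11.28
tcp_pos: [0.5511, 0.1684, 0.1597]
orientation: [-2.54, -1.849, -0.001]
contact_force: [1.4, 1.0, -2.6]
grip_width: 0.0135
gripper_force: 49.1
```

Request:
arm_command([
  {"fingers":-1,"x":-0.0003,"y":0,"z":0,"ax":0,"ay":0,"az":0},
  {"fingers":-1,"x":0,"y":0,"z":0,"ax":0,"ay":0,"az":0},
])

```text
clock: 11.45
tcp_pos: [0.5511, 0.1683, 0.1598]
orientation: [-2.539, -1.849, -0.001]
contact_force: [1.2, 3.2, -1.8]
grip_width: 0.013
gripper_force: 49.1
```

```bash
python3 - <<'E'
from h import *
to(.552,.170,.1474,-17.8)
E
```

```text
t 11.45 p [0.5511 0.1683 0.1598] yaw_y -17.87 tilt [ 4.e-04  6.e-04 -1.e+00] F [ 1.23  3.24 -1.8 ] M [ 0.58 -0.23  0.01] w 0.013 q7 -0.32
tool delta [0.0019 0.0003 0.0124] az -0.07
```

Request:
arm_command([
  {"fingers":-1,"x":0.0021,"y":0,"z":0,"ax":0,"ay":0,"az":0},
  {"fingers":-1,"x":0,"y":0,"z":0.001,"ax":0,"ay":0,"az":0},
  {"fingers":-1,"x":0,"y":0,"z":0.001,"ax":0,"ay":0,"az":0},
  {"fingers":-1,"x":0,"y":0,"z":0.001,"ax":0,"ay":0,"az":0},
  {"fingers":-1,"x":0,"y":0,"z":0.001,"ax":0,"ay":0,"az":0},
  {"fingers":-1,"x":0,"y":0,"z":0,"ax":0,"ay":0,"az":0},
  {"fingers":-1,"x":0,"y":0,"z":0,"ax":0,"ay":0,"az":0},
])

```text
clock: 12.03
tcp_pos: [0.5516, 0.1695, 0.1558]
orientation: [-2.54, -1.849, 0.0]
contact_force: [-0.9, -0.7, 1.7]
grip_width: 0.0135
gripper_force: 49.7
```

Request:
arm_command([
  {"fingers":-1,"x":0,"y":0,"z":0.001,"ax":0,"ay":0,"az":0},
  {"fingers":-1,"x":0,"y":0,"z":0.001,"ax":0,"ay":0,"az":0},
  {"fingers":-1,"x":0,"y":0,"z":0.001,"ax":0,"ay":0,"az":0},
  {"fingers":-1,"x":0,"y":0,"z":0,"ax":0,"ay":0,"az":0},
])

```text
clock: 12.37
tcp_pos: [0.5516, 0.1696, 0.1527]
orientation: [2.54, 1.849, -0.0]
contact_force: [-1.0, -1.2, 4.2]
grip_width: 0.0135
gripper_force: 50.0
```

```bash
python3 - <<'E'
from h import *
to(.5516,.1698,.1470,-17.8)
E
```

```text
t 12.37 p [0.5516 0.1696 0.1527] yaw_y -17.9 tilt [-0.e+00 -2.e-04 -1.e+00] F [-1.04 -1.19  4.19] M [-0.28  0.47 -0.04] w 0.0135 q7 -0.32
tool delta [ 0.0002 -0.0001  0.0057] az -0.1
```

Request:
arm_command([
  {"fingers":-1,"x":0,"y":0,"z":0.001,"ax":0,"ay":0,"az":0},
  {"fingers":-1,"x":0,"y":0,"z":0.001,"ax":0,"ay":0,"az":0},
  {"fingers":-1,"x":0,"y":0,"z":0.001,"ax":0,"ay":0,"az":0},
  {"fingers":-1,"x":0,"y":0,"z":0.001,"ax":0,"ay":0,"az":0},
  {"fingers":-1,"x":0,"y":0,"z":0.001,"ax":0,"ay":0,"az":0},
  {"fingers":-1,"x":0,"y":0,"z":0.0007,"ax":0,"ay":0,"az":0},
  {"fingers":-1,"x":0,"y":0,"z":0,"ax":0,"ay":0,"az":0},
  {"fingers":-1,"x":0,"y":0,"z":0,"ax":0,"ay":0,"az":0},
])

```text
clock: 13.03
tcp_pos: [0.5517, 0.1696, 0.1474]
orientation: [-2.54, -1.849, -0.0]
contact_force: [-3.6, -1.4, 7.7]
grip_width: 0.0131
gripper_force: 50.5
```

```bash
python3 - <<'E'
from h import *
to(.5516,.1698,.1470,-17.8)
E
```

```text
t 13.03 p [0.5517 0.1696 0.1474] yaw_y -17.91 tilt [-0.e+00  2.e-04 -1.e+00] F [-3.59 -1.4   7.73] M [-0.32  0.77  0.  ] w 0.0131 q7 -0.32
tool delta [ 0.0002 -0.0002  0.0004] az -0.11
```

Request:
arm_command([
  {"fingers":-1,"x":0,"y":-0.0006,"z":0,"ax":0,"ay":0,"az":0},
  {"fingers":-1,"x":0,"y":0,"z":0,"ax":0,"ay":0,"az":-3},
  {"fingers":-1,"x":0,"y":0,"z":0,"ax":0,"ay":0,"az":-4},
  {"fingers":-1,"x":0,"y":0,"z":0,"ax":0,"ay":0,"az":-4},
  {"fingers":-1,"x":0,"y":0,"z":0,"ax":0,"ay":0,"az":-4},
  {"fingers":-1,"x":0,"y":0,"z":0,"ax":0,"ay":0,"az":0},
  {"fingers":-1,"x":0,"y":0,"z":0,"ax":0,"ay":0,"az":0},
])

```text
clock: 13.62
tcp_pos: [0.5525, 0.1704, 0.1481]
orientation: [2.276, 2.164, 0.005]
contact_force: [-0.8, 0.6, 7.5]
grip_width: 0.0135
gripper_force: 50.5
```

```bash
python3 - <<'E'
from h import *
to(.5516,.1698,.1470,72.2)
E
```

```text
t 13.62 p [0.5525 0.1704 0.1481] yaw_y -2.88 tilt [ 0.003   0.0015 -1.    ] F [-0.79  0.57  7.48] M [-0.01  0.07  0.08] w 0.0135 q7 -0.1
tool delta [-0.0006 -0.0008  0.0011] az -75.08
```

Request:
arm_command([
  {"fingers":-1,"x":-0.0005,"y":-0.0006,"z":0.0007,"ax":0,"ay":0,"az":-5},
  {"fingers":-1,"x":0,"y":0,"z":0,"ax":0,"ay":0,"az":-5},
  {"fingers":-1,"x":0,"y":0,"z":0,"ax":0,"ay":0,"az":-5},
  {"fingers":-1,"x":0,"y":0,"z":0,"ax":0,"ay":0,"az":-5},
  {"fingers":-1,"x":0,"y":0,"z":0,"ax":0,"ay":0,"az":-5},
  {"fingers":-1,"x":0,"y":0,"z":0,"ax":0,"ay":0,"az":-5},
  {"fingers":-1,"x":0,"y":0,"z":0,"ax":0,"ay":0,"az":-5},
  {"fingers":-1,"x":0,"y":0,"z":0,"ax":0,"ay":0,"az":0},
  {"fingers":-1,"x":0,"y":0,"z":0,"ax":0,"ay":0,"az":0},
])

```text
clock: 14.37
tcp_pos: [0.5522, 0.1703, 0.1476]
orientation: [1.519, 2.747, 0.006]
contact_force: [0.6, 0.4, 8.7]
grip_width: 0.013
gripper_force: 50.5
```

```bash
python3 - <<'E'
from h import *
to(.5516,.1698,.1470,72.2)
E
```

```text
t 14.37 p [0.5522 0.1703 0.1476] yaw_y 32.13 tilt [ 0.0039  0.0021 -1.    ] F [0.57 0.43 8.74] M [ 0.11 -0.05 -0.  ] w 0.013 q7 0.41
tool delta [-0.0001 -0.0008  0.0006] az -40.07
```

Request:
arm_command([
  {"fingers":-1,"x":0,"y":-0.0006,"z":0.0004,"ax":0,"ay":0,"az":-5},
  {"fingers":-1,"x":0,"y":0,"z":0,"ax":0,"ay":0,"az":-5},
  {"fingers":-1,"x":0,"y":0,"z":0,"ax":0,"ay":0,"az":-5},
  {"fingers":-1,"x":0,"y":0,"z":0,"ax":0,"ay":0,"az":-5},
  {"fingers":-1,"x":0,"y":0,"z":0,"ax":0,"ay":0,"az":-5},
  {"fingers":-1,"x":0,"y":0,"z":0,"ax":0,"ay":0,"az":-5},
  {"fingers":-1,"x":0,"y":0,"z":0,"ax":0,"ay":0,"az":-5},
  {"fingers":-1,"x":0,"y":0,"z":0,"ax":0,"ay":0,"az":-5},
  {"fingers":-1,"x":0,"y":0,"z":0,"ax":0,"ay":0,"az":0},
  {"fingers":-1,"x":0,"y":0,"z":0,"ax":0,"ay":0,"az":0},
])

```text
clock: 15.2
tcp_pos: [0.5517, 0.1701, 0.1473]
orientation: [0.488, 3.1, 0.005]
contact_force: [0.4, 0.7, 9.0]
grip_width: 0.0131
gripper_force: 50.6
```

```bash
python3 - <<'E'
from h import *
to(.5516,.1698,.1470,72.2)
E
```

```text
t 15.2 p [0.5517 0.1701 0.1473] yaw_y 72.13 tilt [ 0.0039  0.0023 -1.    ] F [0.45 0.68 9.  ] M [0.11 0.01 0.05] w 0.0131 q7 1.01
tool delta [ 0.     -0.0003  0.0003] az -0.07
```

Request:
arm_command([
  {"fingers":-1,"x":0,"y":-0.0002,"z":-0.001,"ax":0,"ay":0,"az":0},
  {"fingers":-1,"x":0,"y":0,"z":-0.001,"ax":0,"ay":0,"az":0},
  {"fingers":-1,"x":0,"y":0,"z":-0.001,"ax":0,"ay":0,"az":0},
  {"fingers":-1,"x":0,"y":0,"z":0,"ax":0,"ay":0,"az":0},
  {"fingers":-1,"x":0,"y":0,"z":0,"ax":0,"ay":0,"az":0},
])

```text
clock: 15.62
tcp_pos: [0.5516, 0.1701, 0.1501]
orientation: [0.488, 3.1, 0.004]
contact_force: [0.9, 1.9, 6.5]
grip_width: 0.0131
gripper_force: 50.3
```

Request:
arm_command([
  {"fingers":-1,"x":0,"y":0,"z":-0.0007,"ax":0,"ay":0,"az":0},
  {"fingers":-1,"x":0,"y":0,"z":0,"ax":0,"ay":0,"az":0},
])

```text
clock: 15.78
tcp_pos: [0.5516, 0.1701, 0.1509]
orientation: [0.488, 3.1, 0.004]
contact_force: [1.1, -0.6, 6.5]
grip_width: 0.013
gripper_force: 50.2
```

Request:
arm_command([
  {"fingers":-1,"x":0,"y":0,"z":-0.0007,"ax":0,"ay":0,"az":0},
  {"fingers":-1,"x":0,"y":0,"z":0,"ax":0,"ay":0,"az":0},
])

```text
clock: 15.95
tcp_pos: [0.5516, 0.1701, 0.1514]
orientation: [0.488, 3.1, 0.004]
contact_force: [1.9, 1.1, 5.0]
grip_width: 0.0134
gripper_force: 50.1
```

```bash
python3 - <<'E'
from h import *
to(.5516,.1698,.1534,72.2)
E
```

```text
t 15.95 p [0.5516 0.1701 0.1514] yaw_y 72.12 tilt [ 0.004   0.0021 -1.    ] F [1.89 1.06 5.02] M [ 0.23 -0.29  0.05] w 0.0134 q7 1.0
tool delta [-0.0001 -0.0003 -0.002 ] az -0.08
```

Request:
arm_command([
  {"fingers":-1,"x":0,"y":0,"z":-0.0007,"ax":0,"ay":0,"az":0},
  {"fingers":-1,"x":0,"y":0,"z":0,"ax":0,"ay":0,"az":0},
])

```text
clock: 16.12
tcp_pos: [0.5516, 0.1701, 0.1521]
orientation: [0.488, 3.1, 0.004]
contact_force: [0.9, 0.8, 4.9]
grip_width: 0.0134
gripper_force: 50.1
```

Request:
arm_command([
  {"fingers":-1,"x":0,"y":0,"z":-0.0005,"ax":0,"ay":0,"az":0},
  {"fingers":-1,"x":0,"y":0,"z":0,"ax":0,"ay":0,"az":0},
])

```text
clock: 16.28
tcp_pos: [0.5515, 0.17, 0.1525]
orientation: [0.488, 3.1, 0.004]
contact_force: [2.2, 1.4, 5.2]
grip_width: 0.0131
gripper_force: 50.0
```

Request:
arm_command([
  {"fingers":-1,"x":0,"y":0,"z":-0.0005,"ax":0,"ay":0,"az":0},
  {"fingers":-1,"x":0,"y":0,"z":0,"ax":0,"ay":0,"az":0},
])

```text
clock: 16.45
tcp_pos: [0.5509, 0.1697, 0.1526]
orientation: [0.488, 3.101, 0.003]
contact_force: [2.7, 2.9, 5.0]
grip_width: 0.0133
gripper_force: 50.0
```

Request:
arm_command([
  {"fingers":-1,"x":0,"y":0,"z":0,"ax":0,"ay":0,"az":0},
  {"fingers":-1,"x":0,"y":0,"z":0,"ax":0,"ay":0,"az":0},
])

```text
clock: 16.62
tcp_pos: [0.5504, 0.1693, 0.1523]
orientation: [0.488, 3.102, 0.001]
contact_force: [2.1, 1.7, 4.9]
grip_width: 0.0133
gripper_force: 50.0
```

Request:
arm_command([
  {"fingers":-1,"x":0,"y":0,"z":-0.0005,"ax":0,"ay":0,"az":0},
  {"fingers":-1,"x":0,"y":0,"z":0,"ax":0,"ay":0,"az":0},
  {"fingers":-1,"x":0,"y":0,"z":0,"ax":0,"ay":0,"az":0},
])

```text
clock: 16.87
tcp_pos: [0.5501, 0.1691, 0.1526]
orientation: [0.488, 3.103, 0.001]
contact_force: [2.6, 2.0, 5.5]
grip_width: 0.0132
gripper_force: 50.0
```

```bash
python3 - <<'E'
from h import *
to(.5516,.1698,.1534,72.2)
E
```

```text
t 16.87 p [0.5501 0.1691 0.1526] yaw_y 72.11 tilt [ 6.e-04  2.e-04 -1.e+00] F [2.55 2.   5.52] M [ 0.5  -0.84 -0.  ] w 0.0132 q7 1.0
tool delta [-0.0012  0.0011 -0.0008] az -0.09
```

Request:
arm_command([
  {"fingers":-1,"x":-0.0006,"y":0.0006,"z":0,"ax":0,"ay":0,"az":0},
  {"fingers":-1,"x":-0.0006,"y":0.0005,"z":0,"ax":0,"ay":0,"az":0},
  {"fingers":-1,"x":0,"y":0,"z":0,"ax":0,"ay":0,"az":0},
  {"fingers":-1,"x":0,"y":0,"z":0,"ax":0,"ay":0,"az":0},
])

```text
clock: 17.2
tcp_pos: [0.5504, 0.1692, 0.152]
orientation: [-0.488, -3.101, 0.002]
contact_force: [0.7, 1.1, 4.8]
grip_width: 0.0133
gripper_force: 50.0
```

```bash
python3 - <<'E'
from h import *
to(.5516,.1698,.1534,72.2)
E
```

```text
t 17.2 p [0.5504 0.1692 0.152 ] yaw_y 72.1 tilt [-2.2e-03 -9.0e-04 -1.0e+00] F [0.71 1.13 4.84] M [ 0.23 -0.27 -0.03] w 0.0133 q7 1.0
tool delta [-0.001   0.0009 -0.0014] az -0.1
```

Request:
arm_command([
  {"fingers":-1,"x":-0.0005,"y":0.0005,"z":-0.0006,"ax":0,"ay":0,"az":0},
  {"fingers":-1,"x":0,"y":0,"z":0,"ax":0,"ay":0,"az":0},
  {"fingers":-1,"x":0,"y":0,"z":0,"ax":0,"ay":0,"az":0},
])

```text
clock: 17.45
tcp_pos: [0.5507, 0.1694, 0.1525]
orientation: [-0.488, -3.101, 0.003]
contact_force: [-2.1, -0.8, 4.4]
grip_width: 0.0132
gripper_force: 50.0
```

Request:
arm_command([
  {"fingers":-1,"x":0,"y":0,"z":-0.0006,"ax":0,"ay":0,"az":0},
  {"fingers":-1,"x":0,"y":0,"z":0,"ax":0,"ay":0,"az":0},
  {"fingers":-1,"x":0,"y":0,"z":0,"ax":0,"ay":0,"az":0},
])

```text
clock: 17.7
tcp_pos: [0.5508, 0.1694, 0.1532]
orientation: [-0.488, -3.101, 0.002]
contact_force: [-3.0, -1.6, 4.1]
grip_width: 0.0135
gripper_force: 49.9
```

```bash
python3 - <<'E'
from h import *
to(.5516,.1698,.1534,72.2)
E
```

```text
t 17.7 p [0.5508 0.1694 0.1532] yaw_y 72.1 tilt [-0.0025 -0.0011 -1.    ] F [-2.98 -1.65  4.12] M [-0.38  0.83 -0.04] w 0.0135 q7 1.0
tool delta [-0.0006  0.0006 -0.0002] az -0.1
```

Request:
arm_command([
  {"fingers":-1,"x":0.0004,"y":0.0002,"z":-0.0006,"ax":0,"ay":0,"az":0},
  {"fingers":-1,"x":0,"y":0,"z":0,"ax":0,"ay":0,"az":0},
  {"fingers":-1,"x":0,"y":0,"z":0,"ax":0,"ay":0,"az":0},
])

```text
clock: 17.95
tcp_pos: [0.5507, 0.1696, 0.1535]
orientation: [-0.489, -3.101, 0.003]
contact_force: [-2.3, -2.2, -0.8]
grip_width: 0.0136
gripper_force: 49.1
```

Request:
arm_command([
  {"fingers":-1,"x":0,"y":0,"z":-0.0005,"ax":0,"ay":0,"az":0},
  {"fingers":-1,"x":0,"y":0,"z":0,"ax":0,"ay":0,"az":0},
  {"fingers":-1,"x":0,"y":0,"z":0,"ax":0,"ay":0,"az":0},
])

```text
clock: 18.2
tcp_pos: [0.5507, 0.1696, 0.1536]
orientation: [-0.488, -3.101, 0.003]
contact_force: [-1.1, -3.1, -9.3]
grip_width: 0.0129
gripper_force: 48.7
```

```bash
python3 - <<'E'
from h import *
to(.5516,.1698,.1534,72.2)
E
```

```text
t 18.2 p [0.5507 0.1696 0.1536] yaw_y 72.1 tilt [-0.0022 -0.0015 -1.    ] F [-1.13 -3.06 -9.26] M [-0.8   0.31  0.04] w 0.0129 q7 1.0
tool delta [-0.0008  0.0004  0.0002] az -0.1
```

Request:
arm_command([
  {"fingers":-1,"x":0,"y":-0.0005,"z":0.0005,"ax":0,"ay":0,"az":0},
  {"fingers":-1,"x":0,"y":0,"z":0,"ax":0,"ay":0,"az":0},
  {"fingers":-1,"x":0,"y":0,"z":0,"ax":0,"ay":0,"az":0},
])

```text
clock: 18.45
tcp_pos: [0.5507, 0.1696, 0.1536]
orientation: [-0.488, -3.102, 0.001]
contact_force: [-2.6, -2.6, -10.7]
grip_width: 0.0134
gripper_force: 48.7
```

Request:
arm_command([
  {"fingers":-0.4,"x":0,"y":0,"z":0,"ax":0,"ay":0,"az":0},
  {"fingers":-0.2,"x":0,"y":0,"z":0,"ax":0,"ay":0,"az":0},
  {"fingers":0,"x":0,"y":0,"z":0,"ax":0,"ay":0,"az":0},
  {"fingers":0,"x":0,"y":0,"z":0,"ax":0,"ay":0,"az":0},
  {"fingers":0,"x":0,"y":0,"z":0,"ax":0,"ay":0,"az":0},
])

```text
clock: 18.87
tcp_pos: [0.5524, 0.1704, 0.1552]
orientation: [0.488, 3.102, 0.002]
contact_force: [0.0, -0.1, 0.0]
grip_width: 0.043
gripper_force: 0.0
```

Released with no load left on the tool. Next I'll lift clear, move aside and look.

Request:
arm_command([
  {"fingers":0,"x":0,"y":0,"z":-0.01,"ax":0,"ay":0,"az":0},
  {"fingers":0,"x":0,"y":0,"z":-0.025,"ax":0,"ay":0,"az":0},
  {"fingers":0,"x":0,"y":0,"z":-0.03,"ax":0,"ay":0,"az":0},
  {"fingers":0,"x":0,"y":0,"z":-0.03,"ax":0,"ay":0,"az":0},
  {"fingers":0,"x":0,"y":-0.035,"z":-0.01,"ax":0,"ay":0,"az":0},
  {"fingers":0,"x":0,"y":-0.035,"z":0,"ax":0,"ay":0,"az":0},
  {"fingers":0,"x":0,"y":-0.035,"z":0,"ax":0,"ay":0,"az":0},
  {"fingers":0,"x":0,"y":-0.035,"z":0,"ax":0,"ay":0,"az":0},
  {"fingers":0,"x":0,"y":-0.035,"z":0,"ax":0,"ay":0,"az":0},
  {"fingers":0,"x":0,"y":-0.035,"z":0,"ax":0,"ay":0,"az":0},
])

```text
clock: 19.7
tcp_pos: [0.4865, -0.0315, 0.2604]
orientation: [0.488, 3.102, 0.001]
contact_force: [0.7, -0.7, -0.4]
grip_width: 0.0426
gripper_force: 0.0
```

```bash
python3 - <<'E'
from h import *
to()
ims=[]
for n in('side','top'):
    f=grab(n); u,v=proj(f,[.5515,.17,.12]).astype(int); print(n,u,v)
    c=f['frame'][v-38:v+37,u-50:u+50]; ims.append(cv2.resize(cv2.cvtColor(c,cv2.COLOR_RGB2BGR),(400,300),interpolation=cv2.INTER_CUBIC))
    P=cloud(f); m=(f['frame'].max(2)<60)&(P[...,2]>.125)&(P[...,2]<.18)&(np.hypot(P[...,0]-.5515,P[...,1]-.17)<.035)
    q=P[m]; print(m.sum(),np.percentile(q[:,2],[50,90]).round(4)); vv,uu=np.nonzero(m); c=(uu.mean(),vv.mean()); print(ray(f,*c,.153).round(4))
    d=np.array([ray(f,a,b,.165)[:2] for a,b in zip(uu,vv)],np.float32); print(cv2.minAreaRect(d))
cv2.imwrite('pics/after.png',np.hstack(ims))
E
```

```text
t 19.7 p [ 0.4865 -0.0315  0.2604] yaw_y 72.11 tilt [ 1.6e-03  7.0e-04 -1.0e+00] F [ 0.73 -0.74 -0.44] M [-0.03 -0.04 -0.02] w 0.0426 q7 1.28
tool delta [0. 0. 0.] az None
side 248 144
155 [0.1563 0.1644]
[0.5524 0.1671 0.153 ]
((0.5472236275672913, 0.14568397402763367), (0.04896022751927376, 0.04335673153400421), 79.16172790527344)
top 172 192
159 [0.1646 0.1671]
[0.5508 0.1696 0.153 ]
((0.5490744113922119, 0.16613315045833588), (0.015731988474726677, 0.044353824108839035), 72.07086181640625)
```

View pics/after.png

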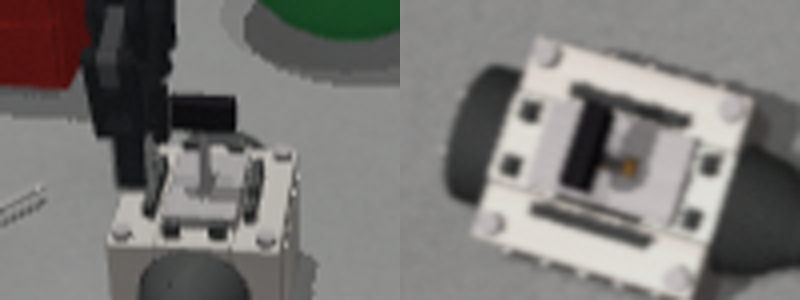

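The bolt stands upright with its handle crosswise: the bar is at crop (590,145) in the top view and (205,110) in the side view. Its top measures about 165 mm, which matches an underside 15 mm below the plate, so it is locked. The arm is clear, so I'll hand in.

```bash
python3 -c "
from bench import r
print(r.hand_in())"
```

```text
the job is handed in; nothing more can be done
None
```

The T-bolt is seated locked crosswise under the plate: its handle top measured about 165 mm, matching the locked depth. It is released, the arm is clear, and the job was handed in at about 20 s; I saw no sign that anything else was moved, though I did not re-photograph the rack or bench.

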